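# Register a bar in the drilling jig

### The job

Slide the steel bar on the drilling jig's plate until its long edge lies flat against the aluminium fence and its left end is up against the brass stop; then swing the red guide arm over it, fully to its stop, with the bar still registered. Push gently, never pressing the bar against the jig with more than 40 N, keep the bar down on the plate (do not lift it), and leave everything else on the bench where it is.

Things in the scene. Friction and masses are not known exactly. Their poses are not given: they have to be found in the camera images.
- jig: Drilling jig bolted to the bench: dark steel plate 220 (x) x 260 (y) x 12 (z) mm carrying a fence, an end stop and a guide arm. Origin at the centre of its underside; its x points away from the robot at yaw 0, its y to the left.
- fence_face (a point): Middle of the registering face of the aluminium fence, which faces the jig's -x and runs along its y: 170 mm long, 12 mm thick, 12 mm high above the plate. At (30, 0, 18) mm in the jig's frame.
- stop_face (a point): Middle of the registering face of the brass end stop, which faces the jig's -y: a block 28 mm wide (x) and 12 mm high above the plate, at the left end of the fence. At (10, 70, 18) mm in the jig's frame.
- bar: The bare steel bar to be drilled, 30 (x) x 120 (y) x 16 (z) mm, about 0.45 kg, loose on the jig plate; origin at the centre of its underside, long axis y. Fully registered, its origin is at (15, 10, 12) mm in the jig's frame, long edge flat on the fence, left end on the stop.
- guide_arm (a joint): Angle of the red drill guide arm about its upright pivot: 0 = parallel to the fence, pointing along the jig's -y (open); grows clockwise seen from above, towards the jig's -x; 1.57 = at its stop, across the fence and over the bar. Arm 22 mm wide, 117 mm long from the pivot, 33 to 43 mm above the bench (5 mm over the bar); stays where left; takes about 1 N at the knob.
- pivot (a point): The guide arm's pivot axis, at the arm's underside, 33 mm above the bench. At (85, 15, 33) mm in the jig's frame.
- guide_knob (a point): Centre of the black upright knob on the guide arm: 18 mm across, standing from 43 to 75 mm above the bench, this point 59 mm up and 108 mm from the pivot axis.
- bushing: spare brass drill bushing, a ring 24 mm across and 20 mm high, standing on the far left corner of the jig plate; origin at the centre of its underside
- screwdriver: screwdriver lying on the bench to the right of the jig
- spare: copper bar, 30 x 120 x 16 mm, lying on the bench to the left of the jig (not to be used)
- oil: green bottle, 54 mm across, 150 mm high
- can: blue and yellow can, 66 mm across, 100 mm high
- mug: white mug, 80 mm across, 90 mm high
- tape: yellow tape measure, 65 x 32 x 58 mm
There are look-alikes about, which are no part of the job. Of the things shaped like the bar, the steel one is meant.

How it is judged:
By the outcome, as a careful person would: the job done as asked, in the order asked, and still so for the second after the job is handed in, with the robot touching nothing.
It also fails if it takes over 54 s, if anything falls off the work surface, if the arm or the gripper's body presses on something with over 40 N, if the wrist force passes 120 N, or if a joint passes its speed limit or range.

### The arm

A 6-joint arm with a two-finger parallel gripper is mounted at the origin on the work surface. World frame = base frame: x ahead of the robot, y to its left, z up, the work surface at z = 0. Lengths are in m, angles in rad, forces in N, time in s.
With the tool pointing down it reaches from about 0.35 to 0.975 m from the base axis. Payload 4.9 kg.
Tool frame: the origin (TCP) lies on the mounting face of the last link; the fingertips stand 173 mm ahead of it and the grasp point (between the pads) lies ctrl.pinch_z ahead of it (ctrl.pinch_z is the distance from the TCP to the grasp point, in m); z points along the fingers, y is the line along which they close (so a half turn about z gives the same grasp; the last joint's range is limited). The gripper opens to 85 mm and grips with 20 to 120 N. Pads are 22 mm wide; open, the fingers measure 114 mm over their backs; the gripper's body (76 mm by 85 mm) begins 54 mm behind the grasp point. The pads swing forward as they close: fully open they stand 13 mm farther back than shut.
Start: joints at [-1.412, 0.053, 1.613, -0, 1.476, -0.119], TCP at [0.171, -0.601, 0.405] pointing down, gripper open.
Joint ranges: [-3.01, 3.01], [-1.01, 2.22], [0.06, 2.58], [-1.02, 4.17], [0.09, 2.62], [-3.14, 3.14]. Speed limits (rad/s): [2.57, 2.57, 3.14, 3.14, 3.14, 3.14].

### API

Orientations are given as a rotation vector (axis times angle).
In Python, from station import telemetry, eyes, ctrl gives the robot as it stands.
- The arm moves only by the tool apply_moves, never from a script. Its argument "plan" is a list of rows, each a list of 5 numbers: the finger opening in m, from 0 to 0.0854, then the shift along the tool's x, y, z in m, then the turn about the tool's z in rad. In form: [[jaw, x, y, z, roll], ...]. A call has 1 to 12 rows; each row is the pose to reach, as a shift and turn from the pose commanded when the call began, along the tool's axes at that moment; what a row does not reach only later rows make up. A row lasts 1/12 s, in which the tool goes at most 41.7 mm and 7.16 degrees, less where a joint would pass 70% of its speed; a pose out of reach is approached as far as the arm can. A call with a gripper value outside its range is refused whole. The fingers move at their own pace and stop on an object; "newtons" is the grip in N (left out, the last holds). Time passes only in rows, so rows that repeat a pose let the fingers close. It gives the time, the measured TCP pose, the force, the opening and the grip force at its end, in the units of the state.
- telemetry.get_obs(): the state, without advancing time (a new reading comes with each control period).
- eyes.get_image(name): name is "side" or "top"; returns a dict with "img" (480x640x3 uint8, blue, green, red), "range_z" (480x640 float32, m along the optical axis (not along the pixel's ray), 0 where there is no reading), "K" (3x3 intrinsics, pixels), "pose" (4x4, takes a point from camera to world coordinates). Camera axes: x right, y down, z forward; pixel columns grow to the right and rows downward; lengths in m; the calibration is good to about 2 mm. A picture is of the moment at which its call begins.
- ctrl.finish_job(): hands the job in; it is judged then, once.
Trained networks look in a picture, given as the dict that the camera call returned (one of the last four; its "shot" number tells which), for a name from the list of things; names that differ only in an ending like _2 or _b are one class to them, and where a whole thing is asked for, a point or a joint stands for the part that bears it (a point fixed in the world has none). Each returns a list of dicts, best first, with "confidence" (0 to 1); they miss things now and then, are a little off and sometimes report something else, mostly with a low value. They report only what shows in the picture. A call takes as long as a camera call. They do not tell look-alikes from the thing itself.
- eyes.search_frame(thing, picture): "box" ([left, top, right, bottom] in pixels, round what is visible of it).
- eyes.outline_of(thing, picture): "region" (480x640 bool, what is visible of it) and "box" ([left, top, right, bottom] in pixels, round what is visible of it).
- eyes.tip_of(thing, picture): "point" ([column, row] in pixels: a listed point, or the origin of a listed thing).
The state is a dict: "t": time; "q": joint angles; "dq": joint speeds; "effort": joint torques, N m; "tool_pos": TCP position; "tool_rot": TCP orientation; "contact_force": force on the tool from outside, world axes, zero at the start; "wrist_torque": the same for the moment, N m; "opening": finger opening in m; "grip_force": force on a finger pad.
Only numpy, scipy, OpenCV 4.12 (cv2) and the standard library are available. Lean on these libraries where they do the work, as an engineer would, in place of code of your own. Each camera call takes 0.05 s, during which the arm holds its last target. There are 200 camera calls.

## Working session

There is one attempt and no reset: what is moved stays moved. The work goes in short steps, Python scripts to look and compute and a tool call to move; the robot and the scene stay as the last step left them, time stands still between calls to the robot, and variables do not carry over. Pictures are saved under pics/ and viewed, at most 10 in all, crops included, and the job is handed in when it is done.

Besides the shell and the picture viewer there is one more tool, called after ">>>" by a JSON object that holds its "method" and its "body". apply_moves: Moves the arm, as the interface text tells. Its arguments: {"type":"object","properties":{"plan":{"type":"array","items":{"type":"array","items":{"type":"number"}}},"newtons":{"type":"number"}},"required":["plan"]}

```bash
mkdir -p pics; ls; cat > h.py <<'E'
import numpy as np,cv2
from station import telemetry,eyes,ctrl
def P(d,u,v,z=None):
    K=d["K"];T=d["pose"];r=np.linalg.inv(K)@[u,v,1.]
    if z is None:
        zz=d["range_z"][int(round(v)),int(round(u))];return T[:3,:3]@(r*zz)+T[:3,3]
    w=T[:3,:3]@r;s=(z-T[2,3])/w[2];return T[:3,3]+s*w
def cloud(d):
    v,u=np.mgrid[:480,:640];K=d["K"];Z=d["range_z"];T=d["pose"]
    c=np.stack([(u-K[0,2])/K[0,0]*Z,(v-K[1,2])/K[1,1]*Z,Z],-1)
    return c@T[:3,:3].T+T[:3,3]
E
python3 - <<'E'
from h import *
np.set_printoptions(precision=4,suppress=True)
print(telemetry.get_obs(),ctrl.pinch_z)
for n in("top","side"):
    d=eyes.get_image(n);cv2.imwrite(f"pics/{n}0.png",d["img"]);print(n,d["pose"],d["K"][0,0])
    for t in["fence_face","stop_face","bar","pivot","guide_knob","jig","bushing"]:
        for r in eyes.tip_of(t,d)[:2]:
            print(t,r["confidence"],r["point"],P(d,*r["point"],z={"fence_face":.018,"stop_face":.018,"bar":.012,"pivot":.033,"guide_knob":.059,"jig":0,"bushing":.012}[t]))
E
```

```text
pics
{'t': 0.0, 'q': array([-1.412 ,  0.0533,  1.6143,  0.    ,  1.476 , -0.119 ]), 'dq': array([-0.0019,  0.0008,  0.0013,  0.0011,  0.0013, -0.0004]), 'effort': array([  0.0007, -39.3672, -37.0181,  -0.    ,   0.007 ,  -0.    ]), 'tool_pos': array([ 0.1714, -0.6008,  0.4035]), 'tool_rot': array([-3.1093, -0.4347,  0.    ]), 'contact_force': array([-0.1522,  0.3817,  0.0573]), 'wrist_torque': array([ 0.0389, -0.0053,  0.0051]), 'grip_force': 0.0, 'opening': 0.0851432170585068} 0.1547
top [[ 0.0593 -0.9768  0.2056  0.1683]
 [-0.9982 -0.0572  0.0161 -0.0093]
 [-0.004  -0.2062 -0.9785  1.6244]
 [ 0.      0.      0.      1.    ]] 561.9400927979918
fence_face 0.94 [305.7, 219.3] [0.5718 0.0757 0.018 ]
stop_face 0.7 [281.7, 229.7] [0.5363 0.1439 0.018 ]
bar 0.69 [273.6, 305.0] [0.3153 0.1511 0.012 ]
bar 0.68 [404.3, 271.0] [ 0.4358 -0.2197  0.012 ]
pivot 0.75 [294.5, 200.4] [0.6233 0.1115 0.033 ]
guide_knob 0.67 [178.7, 216.5] [0.5485 0.439  0.059 ]
guide_knob 0.58 [329.2, 192.2] [0.6464 0.0108 0.059 ]
jig 0.88 [307.0, 226.5] [0.5545 0.0713 0.    ]
bushing 0.6 [269.4, 211.9] [0.5896 0.185  0.012 ]
side [[-0.9573 -0.2235  0.1836  0.2984]
 [-0.2891  0.7213 -0.6294  0.7112]
 [ 0.0082 -0.6556 -0.7551  0.9367]
 [ 0.      0.      0.      1.    ]] 446.2342746458843
fence_face 0.88 [288.1, 268.6] [0.5792 0.0771 0.018 ]
bar 0.81 [312.4, 257.9] [0.5318 0.021  0.012 ]
bar 0.79 [387.1, 322.9] [0.3045 0.1542 0.012 ]
pivot 0.54 [269.5, 230.7] [ 0.6662 -0.0182  0.033 ]
guide_knob 0.6 [270.7, 231.3] [0.6519 0.0038 0.059 ]
jig 0.98 [298.7, 272.3] [0.5543 0.0678 0.    ]
jig 0.17 [271.1, 232.1] [ 0.6735 -0.0413 -0.    ]
bushing 0.54 [313.0, 259.5] [0.5287 0.0256 0.012 ]
bushing 0.53 [266.3, 303.1] [0.596  0.1868 0.012 ]
```

```bash
python3 - <<'E'
import cv2
a=cv2.imread("pics/top0.png")[130:330,160:430];cv2.imwrite("pics/t1.png",cv2.resize(a,None,fx=2.9,fy=2.9,interpolation=2))
a=cv2.imread("pics/side0.png")[170:370,180:440];cv2.imwrite("pics/s1.png",cv2.resize(a,None,fx=3,fy=3,interpolation=2))
E
```

```text
(no output)
```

View pics/t1.png

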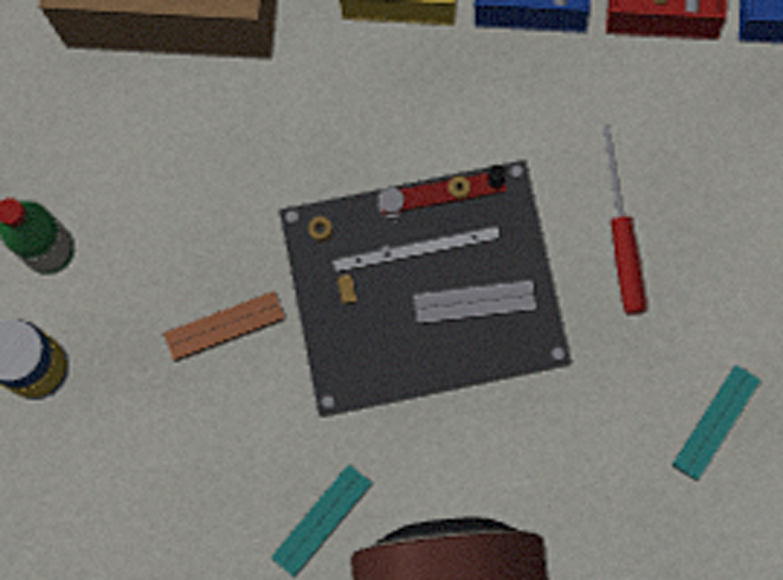

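View pics/s1.png

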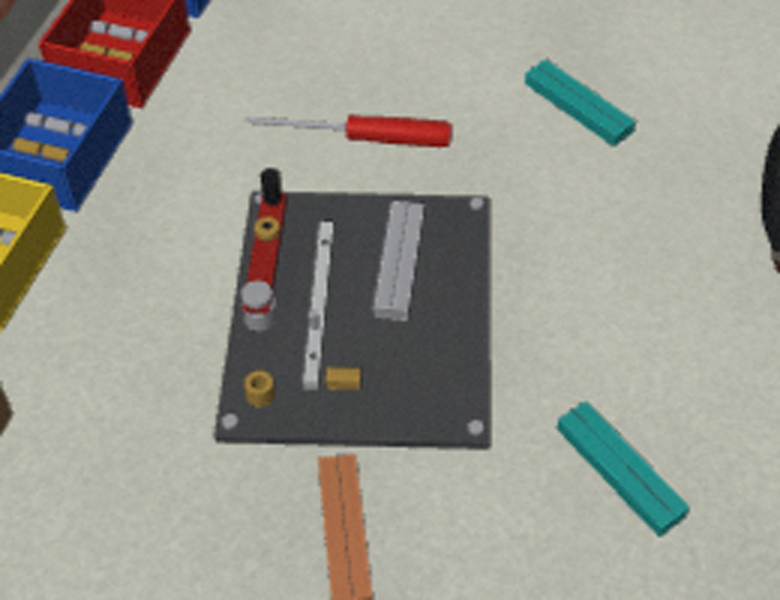

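The top view shows the jig plate with corners at about crop (280,210), (527,162), (571,363) and (321,415). The steel bar is on the plate at (413–535, 281–322), off the fence and to the right. The red arm is open with its black knob at (497,178). The copper and teal bars are look-alikes. Next I'll fit the jig and bar poses.

```bash
cat >> h.py <<'E'
def rect(d,m,z):
    m=m.astype(np.uint8);n,l,s,_=cv2.connectedComponentsWithStats(m);k=1+np.argmax(s[1:,4])
    ys,xs=np.where(l==k);p=np.array([P(d,x,y,z)[:2] for x,y in zip(xs,ys)]).astype(np.float32)
    (c,wh,a)=cv2.minAreaRect(p*1000);return c,wh,a
E
python3 - <<'E'
from h import *
for n in("top","side"):
    d=eyes.get_image(n)
    for t,z in(("jig",.012),("bar",.028)):
        for r in eyes.outline_of(t,d)[:5]:
            m=r["region"]
            if t=="jig": m=cv2.morphologyEx(m.astype(np.uint8),cv2.MORPH_CLOSE,np.ones((9,9)))
            print(n,t,r["confidence"],r["box"],d["img"][r["region"]].mean(0).round(),rect(d,m,z))
# corners by eye, top crop
    if n=="top":
        for u,v in((280,210),(527,162),(571,363),(321,415)):print("jigc",P(d,160+u/2.9,130+v/2.9,.012).round(4))
        for u,v in((413,295),(533,281),(535,306),(416,322)):print("barc",P(d,160+u/2.9,130+v/2.9,.028).round(4))
    else:
        for u,v in((250,192),(490,197),(490,447),(216,440)):print("jigc",P(d,180+u/3,170+v/3,.012).round(4))
        for u,v in((392,202),(423,206),(408,312),(376,310)):print("barc",P(d,180+u/3,170+v/3,.028).round(4))
E
```

```text
top jig 0.75 [256.6, 185.6, 357.3, 272.0] [57. 56. 58.] ((547.2686157226562, 73.02061462402344), (226.48130798339844, 263.3033752441406), 15.559401512145996)
top bar 0.63 [305.2, 227.3, 343.1, 244.5] [106. 102. 102.] ((526.5714111328125, 20.81473159790039), (35.51123046875, 121.36153411865234), 10.66547966003418)
top bar 0.58 [392.8, 256.3, 419.6, 297.2] [102. 104.  50.] ((420.68707275390625, -226.20677185058594), (33.75407409667969, 122.47264862060547), 58.865699768066406)
jigc [0.6165 0.2256 0.012 ]
jigc [ 0.6826 -0.0249  0.012 ]
jigc [ 0.4744 -0.0803  0.012 ]
jigc [0.4069 0.1667 0.012 ]
barc [0.5315 0.0822 0.028 ]
barc [ 0.553  -0.0374  0.028 ]
barc [ 0.5273 -0.0408  0.028 ]
barc [0.504  0.0774 0.028 ]
side jig 0.9 [253.4, 225.3, 346.1, 320.3] [74. 75. 77.] ((550.2511596679688, 64.89828491210938), (219.38848876953125, 294.8680419921875), 15.509859085083008)
side bar 0.94 [305.8, 239.0, 321.0, 277.4] [143. 139. 138.] ((528.8720092773438, 25.71902847290039), (31.162429809570312, 129.70774841308594), 10.392451286315918)
side bar 0.86 [366.1, 302.8, 412.6, 351.4] [128. 132.  39.] ((304.1893310546875, 169.89456176757812), (34.51295471191406, 122.00972747802734), 54.89563751220703)
side bar 0.85 [359.0, 190.3, 391.5, 219.1] [124. 128.  42.] ((422.0174560546875, -209.23648071289062), (43.77417755126953, 127.02281951904297), 60.68164825439453)
jigc [ 0.6865 -0.0188  0.012 ]
jigc [ 0.4743 -0.0782  0.012 ]
jigc [0.4057 0.1744 0.012 ]
jigc [0.6144 0.2319 0.012 ]
barc [ 0.5538 -0.0327  0.028 ]
barc [ 0.5258 -0.0364  0.028 ]
barc [0.5034 0.0793 0.028 ]
barc [0.5297 0.0852 0.028 ]
```

>>> {"method": "apply_moves", "body": {"plan": [[0.06,0.47,-0.5,0,0.013],[0.06,0.47,-0.5,0,0.013],[0.06,0.47,-0.5,0,0.013],[0.06,0.47,-0.5,0,0.013],[0.06,0.47,-0.5,0,0.013],[0.06,0.47,-0.5,0,0.013],[0.06,0.47,-0.5,0,0.013],[0.06,0.47,-0.5,0,0.013],[0.06,0.47,-0.5,0,0.013],[0.06,0.47,-0.5,0,0.013],[0.06,0.47,-0.5,0,0.013],[0.06,0.47,-0.5,0,0.013]], "newtons": 20}}

```text
t: 2.1
tool_pos: [0.4011, -0.1547, 0.4052]
tool_rot: [3.113, 0.414, 0.002]
contact_force: [1.0, -0.5, 0.5]
opening: 0.0598
grip_force: 0.0
```

>>> {"method": "apply_moves", "body": {"plan": [[0.06,0,0,0,0]]}}

```text
t: 2.18
tool_pos: [0.4027, -0.1513, 0.405]
tool_rot: [-3.11, -0.43, -0.004]
contact_force: [-0.4, -0.1, -0.3]
opening: 0.0599
grip_force: 0.0
```

```bash
cat >> h.py <<'E'
from scipy.spatial.transform import Rotation as R
J=np.array([.546,.0745]);TH=.265
def j2w(x,y):
    c,s=np.cos(TH),np.sin(TH);return J+np.array([c*x-s*y,s*x+c*y])/1000
def w2j(p):
    c,s=np.cos(TH),np.sin(TH);d=(np.array(p)[:2]-J)*1000;return np.array([c*d[0]+s*d[1],-s*d[0]+c*d[1]])
def go(x,y,z):
    o=telemetry.get_obs();r=R.from_rotvec(o["tool_rot"]).as_matrix()
    p=o["tool_pos"];print("t",o["t"],"jig",w2j(p).round(1),"z",p[2].round(4),"yaw",np.arctan2(r[1,0],r[0,0]).round(4),"tilt",r[:2,2].round(4),"F",o["contact_force"].round(1))
    print("shift",(r.T@(np.append(j2w(x,y),z)-p)).round(4))
E
python3 -c "
from h import *
go(-78,-47,.25)"
```

```text
t 2.1833 jig [-197.5 -180.4] z 0.405 yaw 0.2745 tilt [0.0021 0.0024] F [-0.4 -0.1 -0.3]
shift [ 0.1203 -0.132   0.1556]
```

>>> {"method": "apply_moves", "body": {"plan": [[0.06,0.04,-0.04,0.02,0.01],[0.06,0.08,-0.08,0.05,0.01],[0.06,0.11,-0.12,0.09,0.01],[0.06,0.12,-0.132,0.12,0.01],[0.06,0.12,-0.132,0.155,0.01],[0.06,0.12,-0.132,0.155,0.01],[0.06,0.12,-0.132,0.155,0.01],[0.06,0.12,-0.132,0.155,0.01],[0.06,0.12,-0.132,0.155,0.01]]}}

```text
t: 2.93
tool_pos: [0.4827, 0.0013, 0.2512]
tool_rot: [3.115, 0.399, 0.003]
contact_force: [-0.3, 0.4, -0.3]
opening: 0.0602
grip_force: 0.0
```

```bash
python3 - <<'E'
from h import *
go(-78,-47,.2)
d=eyes.get_image("side");cv2.imwrite("pics/s2.png",cv2.resize(d["img"][120:370,170:480],None,fx=2.5,fy=2.5,interpolation=2))
E
```

```text
t 2.9333 jig [-80.3 -54. ] z 0.2512 yaw 0.2545 tilt [ 0.0018 -0.0007] F [-0.3  0.4 -0.3]
shift [ 0.0021 -0.0071  0.0512]
```

View pics/s2.png

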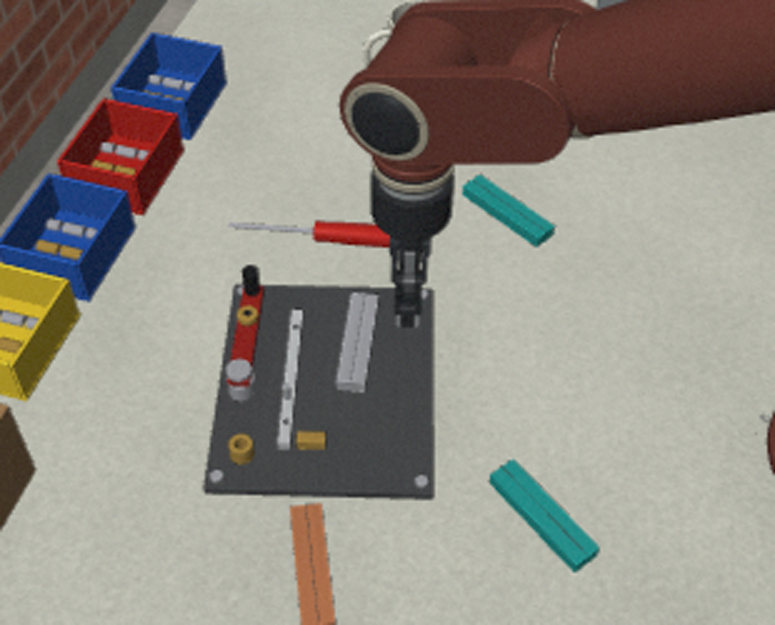

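The gripper, with tips at about (408,322), is on the near side of the bar. Nothing else has moved. I'll descend beside the bar.

>>> {"method": "apply_moves", "body": {"plan": [[0.06,0.001,-0.007,0.02,0],[0.06,0.001,-0.007,0.04,0],[0.06,0.001,-0.007,0.053,0],[0.06,0.001,-0.007,0.06,0],[0.06,0.001,-0.007,0.063,0],[0.06,0.001,-0.007,0.063,0],[0.06,0.001,-0.007,0.063,0]]}}

```text
t: 3.57
tool_pos: [0.4821, 0.0086, 0.1883]
tool_rot: [3.115, 0.398, 0.004]
contact_force: [0.2, -0.4, -0.3]
opening: 0.0601
grip_force: 0.0
```

```bash
python3 - <<'E'
from h import *
go(-20,-47,.188)
d=eyes.get_image("side");c=cloud(d);o=telemetry.get_obs();p=o["tool_pos"]
c2=(c[...,:2]-J)*1000;k,s=np.cos(TH),np.sin(TH);jx=k*c2[...,0]+s*c2[...,1];jy=-s*c2[...,0]+k*c2[...,1]
m=(d["range_z"]>0)&(abs(jx+78)<20)&(abs(jy+47)<60)&(c[...,2]<.12)&(c[...,2]>.0145)
print(m.sum());z=c[...,2][m];print(np.percentile(z,[0,2,5,10,50]));b=m&(c[...,2]<.05);print(np.percentile(jx[b],[2,50,98]),np.percentile(jy[b],[2,50,98]))
E
```

```text
t 3.5667 jig [-78.9 -46.9] z 0.1883 yaw 0.2541 tilt [ 0.0028 -0.0005] F [ 0.2 -0.4 -0.3]
shift [ 0.0589 -0.0005  0.0005]
165
[0.01458279 0.01479554 0.01504877 0.01604502 0.08099316]
[-97.20307744 -74.54299433 -59.72056719] [-89.8800221   -9.57811291   7.07823284]
```

>>> {"method": "apply_moves", "body": {"plan": [[0.06,0.004,0,0,-0.01],[0.06,0.008,0,0,-0.01],[0.06,0.012,0,0,-0.01],[0.06,0.016,0,0,-0.01],[0.06,0.02,0,0,-0.01],[0.06,0.024,0,0,-0.01],[0.06,0.028,0,0,-0.01],[0.06,0.032,0,0,-0.01],[0.06,0.036,0,0,-0.01],[0.06,0.04,0,0,-0.01],[0.06,0.044,0,0,-0.01],[0.06,0.048,0,0,-0.01]]}}

```text
t: 4.62
tool_pos: [0.5279, 0.0213, 0.1864]
tool_rot: [-3.114, -0.415, 0.001]
contact_force: [-2.4, -1.2, 0.5]
opening: 0.0602
grip_force: 1.4
```

```bash
python3 - <<'E'
from h import *
go(-11,-47,.188)
d=eyes.get_image("side")
for r in eyes.outline_of("bar",d)[:3]:
    c,wh,a=rect(d,r["region"],.028);print(r["confidence"],w2j(np.array(c)/1000),wh,a)
E
```

```text
t 4.6167 jig [-31.4 -46.6] z 0.1864 yaw 0.2648 tilt [-0.0006  0.0001] F [-2.4 -1.2  0.5]
shift [ 0.0204  0.0004 -0.0016]
0.86 [ -1.52335917 -41.30726019] (30.408315658569336, 129.49765014648438) 18.180644989013672
0.83 [-208.70353451  154.09641879] (36.441287994384766, 120.90383911132812) 55.87058639526367
0.67 [-204.05730989 -230.51831764] (43.64807891845703, 96.07697296142578) 61.3054084777832
```

>>> {"method": "apply_moves", "body": {"plan": [[0.06,0.002,0,0,0],[0.06,0.004,0,0,0],[0.06,0.006,0,0,0],[0.06,0.008,0,0,0],[0.06,0.009,0,0,0],[0.06,0.01,0,0,0],[0.06,0.011,0,0,0],[0.06,0.011,0,0,0]]}}

```text
t: 5.38
tool_pos: [0.5385, 0.0241, 0.1867]
tool_rot: [-3.114, -0.415, -0.001]
contact_force: [-2.4, -1.5, 2.3]
opening: 0.0604
grip_force: 1.3
```

>>> {"method": "apply_moves", "body": {"plan": [[0.06,0.001,0,0,0],[0.06,0.002,0,0,0],[0.06,0.0025,0,0,0]]}}

```text
t: 5.63
tool_pos: [0.5409, 0.0247, 0.1867]
tool_rot: [-3.114, -0.415, -0.0]
contact_force: [-3.8, -0.8, 2.4]
opening: 0.06
grip_force: 1.8
```

>>> {"method": "apply_moves", "body": {"plan": [[0.06,0.0005,0,0,0],[0.06,0.001,0,0,0]]}}

```text
t: 5.8
tool_pos: [0.5417, 0.025, 0.1867]
tool_rot: [-3.114, -0.415, 0.0]
contact_force: [-2.9, -1.3, 1.8]
opening: 0.0602
grip_force: 1.8
```

>>> {"method": "apply_moves", "body": {"plan": [[0.06,0.0005,0,0,0],[0.06,0.001,0,0,0]]}}

```text
t: 5.97
tool_pos: [0.5427, 0.0252, 0.1867]
tool_rot: [-3.114, -0.415, 0.0]
contact_force: [-3.4, -1.1, 2.2]
opening: 0.0601
grip_force: 1.7
```

>>> {"method": "apply_moves", "body": {"plan": [[0.06,0.0005,0,0,0],[0.06,0.001,0,0,0]]}}

```text
t: 6.13
tool_pos: [0.5437, 0.0255, 0.1867]
tool_rot: [3.114, 0.415, -0.0]
contact_force: [-3.4, -0.9, 1.8]
opening: 0.0597
grip_force: 1.7
```

```bash
python3 - <<'E'
from h import *
go(-11,-47,.188)
d=eyes.get_image("side");cv2.imwrite("pics/s3.png",cv2.resize(d["img"][200:340,230:390],None,fx=4,fy=4,interpolation=2))
r=eyes.outline_of("bar",d)[0]
c,wh,a=rect(d,r["region"],.028);print(r["confidence"],w2j(np.array(c)/1000),wh,a)
E
```

```text
t 6.1333 jig [-15.1 -46.7] z 0.1867 yaw 0.2648 tilt [-0. -0.] F [-3.4 -0.9  1.8]
shift [ 0.0041  0.0003 -0.0013]
0.74 [-208.48916049  154.19305981] (36.78925323486328, 123.60821533203125) 54.1157341003418
```

View pics/s3.png

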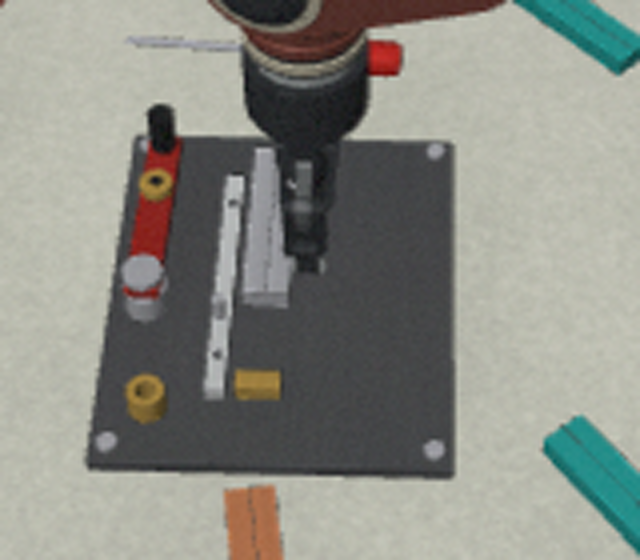

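The bar's left end at (245–290, 300) now lies parallel to the fence, whose edge is at about x=232. That leaves a gap of about 5–7 mm.

>>> {"method": "apply_moves", "body": {"plan": [[0.06,0.0008,0,0,0],[0.06,0.0015,0,0,0],[0.06,0.0022,0,0,0],[0.06,0.003,0,0,0]]}}

```text
t: 6.57
tool_pos: [0.5466, 0.0263, 0.1867]
tool_rot: [-3.114, -0.415, 0.0]
contact_force: [-3.1, -1.1, 1.7]
opening: 0.0598
grip_force: 1.7
```

>>> {"method": "apply_moves", "body": {"plan": [[0.06,0.0005,0,0,0],[0.06,0.001,0,0,0]]}}

```text
t: 6.73
tool_pos: [0.5476, 0.0266, 0.1867]
tool_rot: [-3.114, -0.415, 0.0]
contact_force: [-3.7, -1.6, 1.7]
opening: 0.0602
grip_force: 1.7
```

>>> {"method": "apply_moves", "body": {"plan": [[0.06,0.0005,0,0,0],[0.06,0.001,0,0,0]]}}

```text
t: 6.9
tool_pos: [0.5486, 0.0268, 0.1867]
tool_rot: [-3.114, -0.415, -0.0]
contact_force: [-2.6, -0.6, 1.2]
opening: 0.0599
grip_force: 1.7
```

>>> {"method": "apply_moves", "body": {"plan": [[0.06,0.0005,0,0,0],[0.06,0.001,0,0,0]]}}

```text
t: 7.07
tool_pos: [0.5493, 0.027, 0.1867]
tool_rot: [3.114, 0.415, -0.002]
contact_force: [-5.4, -1.5, 4.1]
opening: 0.06
grip_force: 2.9
```

>>> {"method": "apply_moves", "body": {"plan": [[0.06,0.0005,0,0,0],[0.06,0.001,0,0,0]]}}

```text
t: 7.23
tool_pos: [0.5498, 0.0271, 0.1866]
tool_rot: [3.113, 0.416, -0.006]
contact_force: [-9.6, -2.5, 7.0]
opening: 0.0598
grip_force: 4.7
```

>>> {"method": "apply_moves", "body": {"plan": [[0.06,0.0005,0,0,0],[0.06,0.001,0,0,0]]}}

```text
t: 7.4
tool_pos: [0.5504, 0.0272, 0.1866]
tool_rot: [3.113, 0.416, -0.01]
contact_force: [-12.9, -5.2, 8.6]
opening: 0.0598
grip_force: 6.5
```

The bar is on the fence. I'll back off, rise and go to its right end.

>>> {"method": "apply_moves", "body": {"plan": [[0.06,-0.003,0,0,0],[0.06,-0.012,0,0,0],[0.06,-0.025,0,0,0],[0.06,-0.03,0,-0.02,0],[0.0,-0.03,0,-0.05,0],[0.0,-0.03,0,-0.07,0],[0.0,-0.03,0,-0.07,0],[0.0,-0.03,0,-0.07,0],[0.0,-0.03,0,-0.07,0]]}}

```text
t: 8.15
tool_pos: [0.522, 0.0198, 0.256]
tool_rot: [-3.114, -0.415, 0.0]
contact_force: [0.7, 1.1, 0.2]
opening: 0.0006
grip_force: 0.0
```

```bash
python3 - <<'E'
from h import *
go(15,-140,.26)
d=eyes.get_image("side");cv2.imwrite("pics/s4.png",cv2.resize(d["img"][200:340,230:390],None,fx=4,fy=4,interpolation=2))
r=eyes.outline_of("bar",d)[0]
c,wh,a=rect(d,r["region"],.028);print(r["confidence"],w2j(np.array(c)/1000),wh,a)
E
```

```text
t 8.15 jig [-37.5 -46.5] z 0.256 yaw 0.2648 tilt [-0.0001  0.0003] F [0.7 1.1 0.2]
shift [ 0.0525  0.0934 -0.004 ]
0.72 [-207.37283144  154.87422886] (35.40218734741211, 121.61192321777344) 54.89558792114258
```

View pics/s4.png

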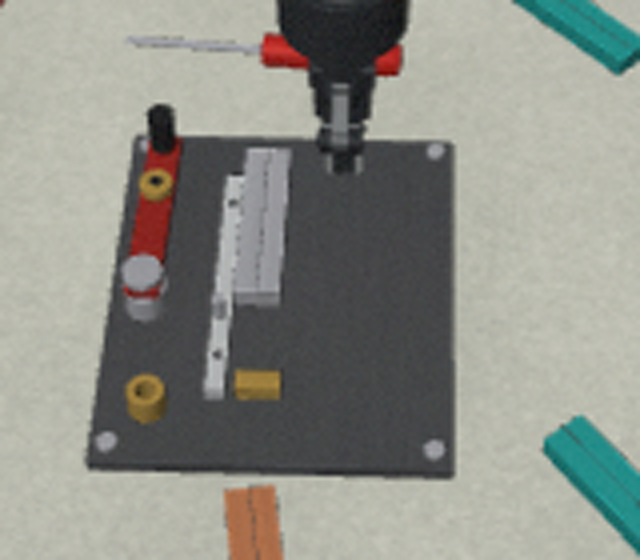

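The bar lies flat along the fence, with its left end at (258,300) and the stop at (258,375). That leaves about 55 mm to slide.

>>> {"method": "apply_moves", "body": {"plan": [[0.0,0.015,0.035,0,0],[0.0,0.035,0.07,0,0],[0.0,0.052,0.1,0,0],[0.0,0.052,0.1,0,0],[0.0,0.052,0.1,0.025,0],[0.0,0.052,0.1,0.045,0],[0.0,0.052,0.1,0.058,0],[0.0,0.052,0.1,0.064,0],[0.0,0.052,0.1,0.064,0],[0.0,0.052,0.1,0.064,0]]}}

```text
t: 9.08
tool_pos: [0.5987, -0.063, 0.1926]
tool_rot: [-3.114, -0.415, 0.001]
contact_force: [-0.5, -0.4, 0.8]
opening: -0.0001
grip_force: 0.0
```

```bash
python3 - <<'E'
from h import *
go(15,-74,.192)
E
```

```text
t 9.0833 jig [  14.9 -146.5] z 0.1926 yaw 0.2651 tilt [-0.0004  0.0001] F [-0.5 -0.4  0.8]
shift [ 0.0001 -0.0725  0.0006]
```

>>> {"method": "apply_moves", "body": {"plan": [[0.0,0,-0.003,0,0],[0.0,0,-0.007,0,0],[0.0,0,-0.011,0,0],[0.0,0,-0.015,0,0],[0.0,0,-0.018,0,0],[0.0,0,-0.021,0,0],[0.0,0,-0.024,0,0],[0.0,0,-0.027,0,0],[0.0,0,-0.03,0,0],[0.0,0,-0.033,0,0],[0.0,0,-0.036,0,0],[0.0,0,-0.04,0,0]]}}

```text
t: 10.08
tool_pos: [0.5883, -0.0246, 0.1927]
tool_rot: [3.114, 0.414, 0.0]
contact_force: [-0.0, -2.8, 0.3]
opening: 0.0001
grip_force: 1.1
```

```bash
python3 - <<'E'
from h import *
go(15,-74,.192)
d=eyes.get_image("side")
for r in eyes.outline_of("bar",d)[:3]:
    c,wh,a=rect(d,r["region"],.028);print(r["confidence"],w2j(np.array(c)/1000),wh,a)
E
```

```text
t 10.0833 jig [  14.9 -106.8] z 0.1927 yaw 0.2645 tilt [ 0.0001 -0.0006] F [-0.  -2.8  0.3]
shift [ 0.0001 -0.0328  0.0007]
0.62 [ 15.68055022 -26.13208617] (32.6944580078125, 130.470703125) 16.576221466064453
0.6 [-207.97117468  155.3668627 ] (38.784400939941406, 124.82606506347656) 54.84341812133789
0.55 [-193.56986418 -241.28758085] (44.02028274536133, 128.38629150390625) 58.08518981933594
```

>>> {"method": "apply_moves", "body": {"plan": [[0.0,0,-0.003,0,0],[0.0,0,-0.006,0,0],[0.0,0,-0.009,0,0],[0.0,0,-0.012,0,0],[0.0,0,-0.015,0,0],[0.0,0,-0.018,0,0],[0.0,0,-0.021,0,0],[0.0,0,-0.024,0,0],[0.0,0,-0.026,0,0],[0.0,0,-0.027,0,0],[0.0,0,-0.028,0,0]]}}

```text
t: 11.1
tool_pos: [0.5809, 0.0026, 0.1927]
tool_rot: [3.114, 0.415, -0.0]
contact_force: [-0.4, -3.9, 0.8]
opening: -0.0
grip_force: 1.5
```

```bash
python3 - <<'E'
from h import *
go(15,-74,.192)
d=eyes.get_image("side");cv2.imwrite("pics/s5.png",cv2.resize(d["img"][200:340,230:390],None,fx=4,fy=4,interpolation=2))
E
```

```text
t 11.1 jig [ 14.9 -78.6] z 0.1927 yaw 0.265 tilt [-0.0001 -0.0002] F [-0.4 -3.9  0.8]
shift [ 0.0001 -0.0046  0.0007]
```

View pics/s5.png

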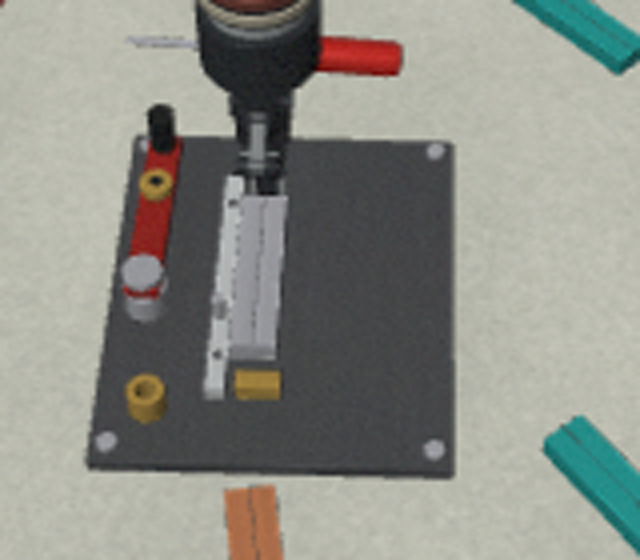

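The bar is still along the fence. Its left end is at (252,358) and the stop starts at (258,370), so about 8–12 mm is left.

>>> {"method": "apply_moves", "body": {"plan": [[0.0,0,-0.001,0,0],[0.0,0,-0.002,0,0],[0.0,0,-0.003,0,0],[0.0,0,-0.004,0,0],[0.0,0,-0.005,0,0]]}}

```text
t: 11.57
tool_pos: [0.5797, 0.0073, 0.1927]
tool_rot: [3.114, 0.415, -0.0]
contact_force: [-0.3, -3.6, 0.6]
opening: -0.0001
grip_force: 1.7
```

>>> {"method": "apply_moves", "body": {"plan": [[0.0,0,-0.0007,0,0],[0.0,0,-0.0014,0,0],[0.0,0,-0.002,0,0]]}}

```text
t: 11.82
tool_pos: [0.5791, 0.0093, 0.1927]
tool_rot: [3.114, 0.415, -0.0]
contact_force: [-0.5, -4.1, 1.3]
opening: 0.0001
grip_force: 1.7
```

>>> {"method": "apply_moves", "body": {"plan": [[0.0,0,-0.0005,0,0],[0.0,0,-0.001,0,0]]}}

```text
t: 11.98
tool_pos: [0.5789, 0.0102, 0.1927]
tool_rot: [3.114, 0.415, -0.0]
contact_force: [0.3, -4.3, -0.1]
opening: -0.0002
grip_force: 1.8
```

>>> {"method": "apply_moves", "body": {"plan": [[0.0,0,-0.0005,0,0],[0.0,0,-0.001,0,0]]}}

```text
t: 12.15
tool_pos: [0.5786, 0.0111, 0.1927]
tool_rot: [3.114, 0.415, -0.0]
contact_force: [-0.3, -3.8, 0.3]
opening: 0.0001
grip_force: 1.8
```

>>> {"method": "apply_moves", "body": {"plan": [[0.0,0,-0.0005,0,0],[0.0,0,-0.001,0,0]]}}

```text
t: 12.32
tool_pos: [0.5784, 0.0121, 0.1927]
tool_rot: [3.114, 0.415, -0.0]
contact_force: [-1.2, -4.2, 0.3]
opening: 0.0002
grip_force: 1.8
```

>>> {"method": "apply_moves", "body": {"plan": [[0.0,0,-0.0005,0,0],[0.0,0,-0.001,0,0]]}}

```text
t: 12.48
tool_pos: [0.5781, 0.0131, 0.1927]
tool_rot: [3.114, 0.415, -0.0]
contact_force: [-1.0, -4.9, 0.2]
opening: -0.0003
grip_force: 1.8
```

>>> {"method": "apply_moves", "body": {"plan": [[0.0,0,-0.0005,0,0],[0.0,0,-0.001,0,0]]}}

```text
t: 12.65
tool_pos: [0.5778, 0.0141, 0.1927]
tool_rot: [3.114, 0.415, -0.0]
contact_force: [-1.4, -3.4, 0.8]
opening: -0.0002
grip_force: 1.9
```

>>> {"method": "apply_moves", "body": {"plan": [[0.0,0,-0.0005,0,0],[0.0,0,-0.001,0,0]]}}

```text
t: 12.82
tool_pos: [0.5775, 0.015, 0.1927]
tool_rot: [3.114, 0.415, -0.0]
contact_force: [-1.5, -4.3, 0.4]
opening: 0.0001
grip_force: 1.9
```

>>> {"method": "apply_moves", "body": {"plan": [[0.0,0,-0.0005,0,0],[0.0,0,-0.001,0,0]]}}

```text
t: 12.98
tool_pos: [0.5773, 0.016, 0.1927]
tool_rot: [3.114, 0.415, -0.0]
contact_force: [-0.9, -3.6, 0.6]
opening: 0.0
grip_force: 1.9
```

>>> {"method": "apply_moves", "body": {"plan": [[0.0,0,-0.0005,0,0],[0.0,0,-0.001,0,0]]}}

```text
t: 13.15
tool_pos: [0.577, 0.017, 0.1927]
tool_rot: [3.114, 0.415, -0.0]
contact_force: [-1.4, -4.6, 1.5]
opening: 0.0004
grip_force: 2.1
```

>>> {"method": "apply_moves", "body": {"plan": [[0.0,0,-0.0004,0,0],[0.0,0,-0.0007,0,0]]}}

```text
t: 13.32
tool_pos: [0.5769, 0.0173, 0.1927]
tool_rot: [3.113, 0.415, 0.0]
contact_force: [0.5, -7.3, -0.3]
opening: 0.0001
grip_force: 3.1
```

>>> {"method": "apply_moves", "body": {"plan": [[0.0,0,-0.0004,0,0],[0.0,0,-0.0007,0,0],[0.0,0,-0.0007,0,0]]}}

```text
t: 13.57
tool_pos: [0.5768, 0.0176, 0.1927]
tool_rot: [3.112, 0.415, 0.0]
contact_force: [-0.9, -8.3, -0.5]
opening: 0.0001
grip_force: 3.6
```

>>> {"method": "apply_moves", "body": {"plan": [[0.0,0,-0.0004,0,0],[0.0,0,-0.0005,0,0]]}}

```text
t: 13.73
tool_pos: [0.5768, 0.0178, 0.1927]
tool_rot: [3.111, 0.415, 0.001]
contact_force: [-0.5, -10.0, -1.4]
opening: -0.0001
grip_force: 4.3
```

The bar is at the stop. I'll back off and give one more light push toward the fence to make sure it's seated.

>>> {"method": "apply_moves", "body": {"plan": [[0.0,0,0.003,0,0],[0.0,0,0.015,0,0],[0.0,0,0.02,-0.02,0],[0.0,0,0.02,-0.05,0],[0.0,0,0.02,-0.07,0],[0.06,-0.03,0,-0.07,0],[0.06,-0.05,-0.03,-0.07,0],[0.06,-0.06,-0.05,-0.07,0],[0.06,-0.06,-0.073,-0.07,0],[0.06,-0.06,-0.073,-0.07,0],[0.06,-0.06,-0.073,-0.07,0]]}}

```text
t: 14.65
tool_pos: [0.4994, 0.0742, 0.2629]
tool_rot: [-3.113, -0.417, -0.001]
contact_force: [0.1, -0.3, 0.5]
opening: 0.0597
grip_force: 0.0
```

```bash
python3 - <<'E'
from h import *
go(-30,10,.187)
d=eyes.get_image("side");cv2.imwrite("pics/s6.png",cv2.resize(d["img"][200:340,230:390],None,fx=4,fy=4,interpolation=2))
E
```

```text
t 14.65 jig [-45.   11.9] z 0.2629 yaw 0.2666 tilt [0.0007 0.0009] F [ 0.1 -0.3  0.5]
shift [0.015  0.002  0.0759]
```

View pics/s6.png

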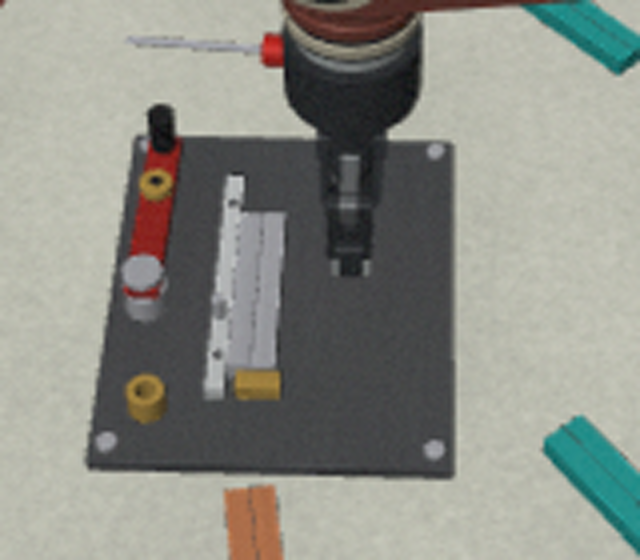

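The bar touches both the fence and the stop, near (255,370). Now the confirming push in x.

>>> {"method": "apply_moves", "body": {"plan": [[0.06,0,0.002,0.03,0],[0.06,0,0.002,0.055,0],[0.06,0,0.002,0.07,0],[0.06,0,0.002,0.075,0],[0.06,0.005,0.002,0.075,0],[0.06,0.012,0.002,0.075,0],[0.06,0.02,0.002,0.075,0],[0.06,0.026,0.002,0.075,0],[0.06,0.03,0.002,0.075,0],[0.06,0.032,0.002,0.075,0],[0.06,0.033,0.002,0.075,0]]}}

```text
t: 15.62
tool_pos: [0.5326, 0.0804, 0.1882]
tool_rot: [3.114, 0.415, 0.001]
contact_force: [0.4, -0.3, -0.3]
opening: 0.0602
grip_force: 0.0
```

>>> {"method": "apply_moves", "body": {"plan": [[0.06,0.0006,0,0,0],[0.06,0.0012,0,0,0],[0.06,0.0018,0,0,0]]}}

```text
t: 15.87
tool_pos: [0.5335, 0.0807, 0.1876]
tool_rot: [-3.114, -0.415, 0.001]
contact_force: [-0.1, -0.0, 0.6]
opening: 0.06
grip_force: 0.0
```

>>> {"method": "apply_moves", "body": {"plan": [[0.06,0.0005,0,0,0],[0.06,0.001,0,0,0]]}}

```text
t: 16.03
tool_pos: [0.5344, 0.0809, 0.1876]
tool_rot: [3.114, 0.415, -0.001]
contact_force: [-1.8, -1.3, 1.0]
opening: 0.0602
grip_force: 0.9
```

>>> {"method": "apply_moves", "body": {"plan": [[0.06,0.0005,0,0,0],[0.06,0.0008,0,0,0]]}}

```text
t: 16.2
tool_pos: [0.5348, 0.0811, 0.1875]
tool_rot: [3.114, 0.416, -0.005]
contact_force: [-5.6, -1.4, 4.2]
opening: 0.0603
grip_force: 2.9
```

>>> {"method": "apply_moves", "body": {"plan": [[0.06,0.0004,0,0,0],[0.06,0.0006,0,0,0]]}}

```text
t: 16.37
tool_pos: [0.5351, 0.0811, 0.1874]
tool_rot: [3.114, 0.416, -0.007]
contact_force: [-7.4, -2.8, 6.4]
opening: 0.06
grip_force: 3.8
```

>>> {"method": "apply_moves", "body": {"plan": [[0.06,-0.003,0,0,0],[0.06,-0.015,0,0,0],[0.06,-0.025,0,-0.02,0],[0.0,-0.03,0,-0.05,0],[0.0,-0.03,0.02,-0.085,0],[0.0,-0.03,0.055,-0.115,0],[0.0,-0.02,0.09,-0.12,0],[0.0,-0.01,0.12,-0.12,0]]}}

```text
t: 17.03
tool_pos: [0.5594, -0.039, 0.3126]
tool_rot: [3.111, 0.414, 0.015]
contact_force: [0.5, -0.2, 0.5]
opening: 0.0003
grip_force: 0.0
```

```bash
python3 - <<'E'
from h import *
print(telemetry.get_obs()["q"].round(3));go(120,-93,.30)
d=eyes.get_image("side")
for r in eyes.outline_of("guide_knob",d)[:2]:print(r["confidence"],r["box"])
for r in eyes.tip_of("guide_knob",d)[:3]:print(r["confidence"],r["point"],w2j(P(d,*r["point"],.059)))
for r in eyes.tip_of("pivot",d)[:3]:print(r["confidence"],r["point"],w2j(P(d,*r["point"],.033)))
# knob top seen in s6 at crop (160,110); bolt-head disc of pivot (142,268)
print(w2j(P(d,230+160/4,200+110/4,.075)))
E
```

```text
[-0.202 -0.027  1.852 -0.     1.307  1.104]
t 17.0333 jig [ -16.8 -113.1] z 0.3126 yaw 0.2646 tilt [ 0.01   -0.0022] F [ 0.5 -0.2  0.5]
shift [ 0.1366 -0.0202  0.0138]
0.89 [262.7, 227.2, 275.3, 274.6]
0.33 [213.7, 383.9, 243.6, 433.8]
0.79 [270.2, 231.9] [ 84.72382161 -93.82175802]
0.6 [264.8, 269.0] [89.49703717  8.27655809]
0.37 [334.9, 149.5] [ -80.91235732 -478.70700194]
[ 84.0292198  -94.94879994]
```

>>> {"method": "apply_moves", "body": {"plan": [[0.0,0.035,-0.005,0,-0.1],[0.0,0.075,-0.01,0,-0.2],[0.0,0.11,-0.02,0,-0.3],[0.0,0.14,-0.02,0,-0.3],[0.0,0.14,-0.02,0,-0.3],[0.0,0.14,-0.02,0.03,-0.3],[0.0,0.14,-0.02,0.06,-0.3],[0.0,0.14,-0.02,0.08,-0.3],[0.0,0.14,-0.02,0.082,-0.3],[0.0,0.14,-0.02,0.082,-0.3]]}}

```text
t: 18.07
tool_pos: [0.686, 0.0197, 0.2233]
tool_rot: [-3.015, -0.876, 0.007]
contact_force: [-0.4, -1.0, -0.3]
opening: -0.0
grip_force: 0.0
```

```bash
cat >> h.py <<'E'
def swing(phis,delta,z=.226,rr=108):
    o=telemetry.get_obs();r=R.from_rotvec(o["tool_rot"]).as_matrix();p=o["tool_pos"];yaw=np.arctan2(r[1,0],r[0,0])
    print("t",o["t"],"jig",w2j(p).round(1),p[2],"q6",o["q"][5].round(3),"F",o["contact_force"].round(1))
    for f in phis:
        u=np.array([-np.sin(f),-np.cos(f)]);t=np.array([-np.cos(f),np.sin(f)])
        g=np.array([85,15])+rr*u-delta*t
        s=r.T@(np.append(j2w(*g),z)-p);print("phi",round(f,3),"shift",s.round(4),"roll",round(yaw-(TH+.3-f),3))
E
python3 -c "
from h import *
swing(np.arange(0,1.0,.08),24)"
```

```text
t 18.0667 jig [120.8 -89.5] 0.22333614137702446 q6 0.926 F [-0.4 -1.  -0.3]
phi 0.0 shift [-0.0123 -0.0002 -0.0026] roll 0.001
phi 0.08 shift [-0.0211 -0.0013 -0.0026] roll 0.081
phi 0.16 shift [-0.0297 -0.003  -0.0025] roll 0.161
phi 0.24 shift [-0.0382 -0.0055 -0.0025] roll 0.241
phi 0.32 shift [-0.0465 -0.0086 -0.0025] roll 0.321
phi 0.4 shift [-0.0545 -0.0124 -0.0024] roll 0.401
phi 0.48 shift [-0.0622 -0.0168 -0.0024] roll 0.481
phi 0.56 shift [-0.0695 -0.0218 -0.0023] roll 0.561
phi 0.64 shift [-0.0763 -0.0274 -0.0023] roll 0.641
phi 0.72 shift [-0.0827 -0.0335 -0.0022] roll 0.721
phi 0.8 shift [-0.0886 -0.0401 -0.0022] roll 0.801
phi 0.88 shift [-0.094  -0.0472 -0.0022] roll 0.881
phi 0.96 shift [-0.0987 -0.0546 -0.0021] roll 0.961
```

>>> {"method": "apply_moves", "body": {"plan": [[0,-0.006,0,0,0],[0,-0.012,0,-0.002,0],[0,-0.0165,-0.0006,-0.002,0.04],[0,-0.021,-0.0013,-0.002,0.08],[0,-0.0254,-0.002,-0.002,0.12],[0,-0.0297,-0.003,-0.002,0.16],[0,-0.034,-0.004,-0.002,0.2],[0,-0.0382,-0.0055,-0.002,0.24],[0,-0.0425,-0.007,-0.002,0.28],[0,-0.0465,-0.0086,-0.002,0.32],[0,-0.0505,-0.0105,-0.002,0.36],[0,-0.0545,-0.0124,-0.002,0.4]]}}

```text
t: 19.07
tool_pos: [0.6353, -0.0004, 0.2308]
tool_rot: [3.13, 0.255, 0.008]
contact_force: [1.2, 0.7, -0.5]
opening: 0.0001
grip_force: 0.6
```

```bash
python3 -c "
from h import *
swing(np.arange(.45,1.0,.05),24)
d=eyes.get_image('side')
for r in eyes.tip_of('guide_knob',d)[:2]:
  k=w2j(P(d,*r['point'],.059));print(r['confidence'],k,np.arctan2(85-k[0],15-k[1]))"
```

```text
t 19.0667 jig [ 66.6 -95.7] 0.23076905153761232 q6 1.291 F [ 1.2  0.7 -0.5]
phi 0.45 shift [-0.0072 -0.0023  0.0047] roll 0.047
phi 0.5 shift [-0.0127 -0.0032  0.0047] roll 0.097
phi 0.55 shift [-0.0181 -0.0043  0.0047] roll 0.147
phi 0.6 shift [-0.0235 -0.0057  0.0046] roll 0.197
phi 0.65 shift [-0.0288 -0.0073  0.0046] roll 0.247
phi 0.7 shift [-0.0339 -0.0092  0.0046] roll 0.297
phi 0.75 shift [-0.039  -0.0114  0.0045] roll 0.347
phi 0.8 shift [-0.044  -0.0138  0.0045] roll 0.397
phi 0.85 shift [-0.0488 -0.0165  0.0045] roll 0.447
phi 0.9 shift [-0.0535 -0.0194  0.0045] roll 0.497
phi 0.95 shift [-0.0581 -0.0226  0.0044] roll 0.547
0.66 [ 52.13948877 -82.42776955] 0.32529901271042416
```

>>> {"method": "apply_moves", "body": {"plan": [[0,-0.0072,-0.0023,0.003,0.05],[0,-0.0127,-0.0032,0.004,0.1],[0,-0.018,-0.0043,0.004,0.15],[0,-0.0235,-0.0057,0.004,0.2],[0,-0.0288,-0.0073,0.004,0.25],[0,-0.034,-0.0092,0.004,0.3],[0,-0.039,-0.0114,0.004,0.35],[0,-0.044,-0.0138,0.004,0.4],[0,-0.0488,-0.0165,0.004,0.45],[0,-0.0535,-0.0194,0.004,0.5],[0,-0.058,-0.0226,0.004,0.55]]}}

```text
t: 20.08
tool_pos: [0.5745, 0.0128, 0.2256]
tool_rot: [-3.082, 0.604, -0.006]
contact_force: [1.2, -0.4, -0.7]
opening: -0.0
grip_force: 0.7
```

```bash
python3 -c "
from h import *
swing(np.arange(1.0,1.56,.05),24)
d=eyes.get_image('side')
for r in eyes.tip_of('guide_knob',d)[:2]:
  k=w2j(P(d,*r['point'],.059));print(r['confidence'],k,np.arctan2(85-k[0],15-k[1]))"
```

```text
t 20.0833 jig [ 11.4 -67. ] 0.22563045867357687 q6 1.85 F [ 1.2 -0.4 -0.7]
phi 1.0 shift [-0.0055 -0.0002 -0.0004] roll 0.048
phi 1.05 shift [-0.011  -0.001  -0.0004] roll 0.098
phi 1.1 shift [-0.0164 -0.0021 -0.0004] roll 0.148
phi 1.15 shift [-0.0217 -0.0035 -0.0005] roll 0.198
phi 1.2 shift [-0.027  -0.0052 -0.0005] roll 0.248
phi 1.25 shift [-0.0322 -0.0071 -0.0005] roll 0.298
phi 1.3 shift [-0.0373 -0.0093 -0.0005] roll 0.348
phi 1.35 shift [-0.0423 -0.0117 -0.0005] roll 0.398
phi 1.4 shift [-0.0471 -0.0144 -0.0005] roll 0.448
phi 1.45 shift [-0.0518 -0.0173 -0.0005] roll 0.498
phi 1.5 shift [-0.0563 -0.0204 -0.0006] roll 0.548
phi 1.55 shift [-0.0607 -0.0238 -0.0006] roll 0.598
0.95 [  0.20933129 -53.29439458] 0.8927428222604993
```

>>> {"method": "apply_moves", "body": {"plan": [[0,-0.0055,-0.0002,0,0.05],[0,-0.011,-0.001,0,0.1],[0,-0.0164,-0.0021,0,0.15],[0,-0.0217,-0.0035,0,0.2],[0,-0.027,-0.0052,0,0.25],[0,-0.0322,-0.0071,0,0.3],[0,-0.0373,-0.0093,0,0.35],[0,-0.0423,-0.0117,0,0.4],[0,-0.0471,-0.0144,0,0.45],[0,-0.0495,-0.0158,0,0.475]]}}

```text
t: 21.02
tool_pos: [0.5346, 0.0462, 0.225]
tool_rot: [-2.855, 1.309, -0.004]
contact_force: [1.3, -1.1, 0.2]
opening: -0.0
grip_force: 0.7
```

```bash
python3 -c "
from h import *
swing(np.arange(1.46,1.7,.02),24)
d=eyes.get_image('side')
for r in eyes.tip_of('guide_knob',d)[:2]:
  k=w2j(P(d,*r['point'],.059));print(r['confidence'],k,np.arctan2(85-k[0],15-k[1]))"
```

```text
t 21.0167 jig [-18.4 -24.3] 0.22504228187328018 q6 2.378 F [ 1.3 -1.1  0.2]
phi 1.46 shift [-0.0037 -0.0004 -0.001 ] roll 0.035
phi 1.48 shift [-0.0059 -0.0007 -0.001 ] roll 0.055
phi 1.5 shift [-0.0081 -0.001  -0.001 ] roll 0.075
phi 1.52 shift [-0.0103 -0.0014 -0.001 ] roll 0.095
phi 1.54 shift [-0.0125 -0.0018 -0.001 ] roll 0.115
phi 1.56 shift [-0.0147 -0.0022 -0.001 ] roll 0.135
phi 1.58 shift [-0.0168 -0.0027 -0.001 ] roll 0.155
phi 1.6 shift [-0.019  -0.0033 -0.001 ] roll 0.175
phi 1.62 shift [-0.0211 -0.0038 -0.001 ] roll 0.195
phi 1.64 shift [-0.0232 -0.0045 -0.001 ] roll 0.215
phi 1.66 shift [-0.0253 -0.0051 -0.001 ] roll 0.235
phi 1.68 shift [-0.0274 -0.0058 -0.001 ] roll 0.255
0.98 [-15.56033707   4.97808021] 1.4714635650408654
```

>>> {"method": "apply_moves", "body": {"plan": [[0,-0.0015,0,0,0.015],[0,-0.003,-0.0003,0,0.03],[0,-0.0045,-0.0005,0,0.045],[0,-0.006,-0.0007,0,0.055],[0,-0.007,-0.0008,0,0.065]]}}

```text
t: 21.53
tool_pos: [0.5302, 0.052, 0.2238]
tool_rot: [-2.811, 1.403, -0.0]
contact_force: [0.9, -0.1, 1.1]
opening: 0.0003
grip_force: 0.6
```

>>> {"method": "apply_moves", "body": {"plan": [[0,-0.0007,0,0,0],[0,-0.0014,0,0,0],[0,-0.002,-0.0002,0,0]]}}

```text
t: 21.78
tool_pos: [0.529, 0.0537, 0.2236]
tool_rot: [2.811, -1.402, -0.0]
contact_force: [0.7, -0.3, -0.2]
opening: -0.0001
grip_force: 0.6
```

>>> {"method": "apply_moves", "body": {"plan": [[0,-0.0007,0,0,0],[0,-0.0014,0,0,0],[0,-0.002,-0.0002,0,0]]}}

```text
t: 22.03
tool_pos: [0.528, 0.0554, 0.2236]
tool_rot: [2.811, -1.402, -0.0]
contact_force: [0.7, -0.8, -0.9]
opening: 0.0001
grip_force: 0.6
```

>>> {"method": "apply_moves", "body": {"plan": [[0,-0.0006,0,0,0],[0,-0.001,0,0,0]]}}

```text
t: 22.2
tool_pos: [0.5274, 0.0563, 0.2236]
tool_rot: [2.811, -1.402, -0.0]
contact_force: [1.7, -0.7, 0.3]
opening: -0.0003
grip_force: 0.5
```

>>> {"method": "apply_moves", "body": {"plan": [[0,-0.0007,0,0,0],[0,-0.0014,0,0,0],[0,-0.002,-0.0002,0,0]]}}

```text
t: 22.45
tool_pos: [0.5263, 0.058, 0.2237]
tool_rot: [2.811, -1.402, -0.0]
contact_force: [0.0, -0.9, -0.2]
opening: -0.0
grip_force: 0.5
```

>>> {"method": "apply_moves", "body": {"plan": [[0,-0.0006,0,0,0],[0,-0.001,0,0,0]]}}

```text
t: 22.62
tool_pos: [0.5258, 0.0588, 0.2237]
tool_rot: [2.811, -1.402, -0.0]
contact_force: [1.1, -0.6, 0.2]
opening: -0.0
grip_force: 0.5
```

>>> {"method": "apply_moves", "body": {"plan": [[0,-0.0006,0,0,0],[0,-0.001,0,0,0]]}}

```text
t: 22.78
tool_pos: [0.5251, 0.0596, 0.2237]
tool_rot: [2.811, -1.402, -0.0]
contact_force: [1.3, -1.3, -0.2]
opening: -0.0
grip_force: 0.5
```

```bash
python3 -c "
from h import *
swing([1.6],24)
d=eyes.get_image('side')
cv2.imwrite('pics/s7.png',cv2.resize(d['img'][200:340,230:390],None,fx=4,fy=4,interpolation=2))
for r in eyes.tip_of('guide_knob',d)[:2]:
  k=w2j(P(d,*r['point'],.059));print(r['confidence'],k,np.arctan2(85-k[0],15-k[1]))"
```

```text
t 22.7833 jig [-24.   -8.9] 0.2236867330207556 q6 2.468 F [ 1.3 -1.3 -0.2]
phi 1.6 shift [-0.0027 -0.0015 -0.0023] roll 0.11
```

View pics/s7.png

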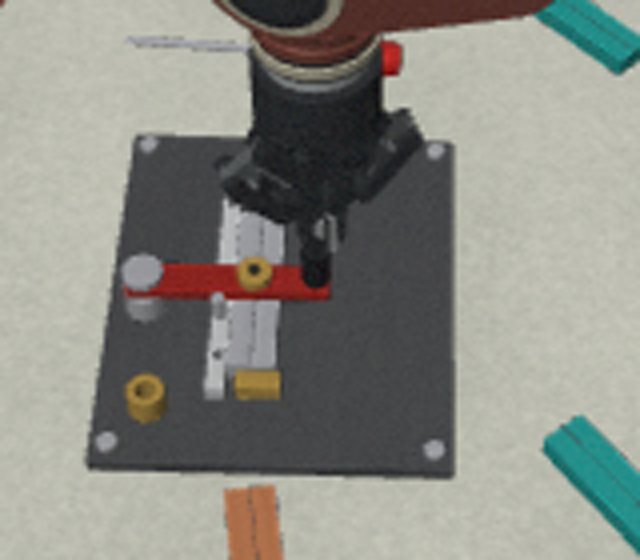

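The arm is across the bar and almost on the stop pin at (218,303). I'll keep pushing along jig +y until the force rises.

>>> {"method": "apply_moves", "body": {"plan": [[0,-0.0006,-0.0002,0,0],[0,-0.0012,-0.0005,0,0],[0,-0.0018,-0.0007,0,0]]}}

```text
t: 23.13
tool_pos: [0.5248, 0.0609, 0.2237]
tool_rot: [2.81, -1.401, 0.002]
contact_force: [2.2, -6.2, 0.7]
opening: 0.0002
grip_force: 3.3
```

>>> {"method": "apply_moves", "body": {"plan": [[0,-0.0006,-0.0002,0,0],[0,-0.001,-0.0004,0,0]]}}

```text
t: 23.3
tool_pos: [0.5247, 0.0614, 0.2238]
tool_rot: [2.809, -1.4, 0.004]
contact_force: [2.2, -8.5, -0.3]
opening: 0.0001
grip_force: 4.8
```

>>> {"method": "apply_moves", "body": {"plan": [[0,-0.0006,-0.0002,0,0],[0,-0.001,-0.0004,0,0]]}}

```text
t: 23.47
tool_pos: [0.5245, 0.0619, 0.2238]
tool_rot: [2.808, -1.399, 0.007]
contact_force: [3.4, -12.5, -0.7]
opening: 0.0005
grip_force: 6.5
```

>>> {"method": "apply_moves", "body": {"plan": [[0,-0.0006,-0.0002,0,0],[0,-0.001,-0.0004,0,0]]}}

```text
t: 23.63
tool_pos: [0.5244, 0.0623, 0.2239]
tool_rot: [2.806, -1.398, 0.009]
contact_force: [2.8, -15.5, -2.7]
opening: 0.0002
grip_force: 8.1
```

The guide arm is on its stop. I'll retreat backwards, then up.

>>> {"method": "apply_moves", "body": {"plan": [[0,0.003,0.001,0,0],[0,0.01,0.004,0,0],[0,0.02,0.008,0,0],[0,0.025,0.01,-0.03,0],[0,0.025,0.01,-0.07,0],[0,0.04,0.03,-0.11,0],[0,0.06,0.06,-0.13,0],[0,0.08,0.1,-0.13,0],[0,0.1,0.13,-0.13,0],[0,0.1,0.13,-0.13,0],[0,0.1,0.13,-0.13,0],[0,0.1,0.13,-0.13,0]]}}

```text
t: 24.63
tool_pos: [0.4801, -0.0939, 0.3535]
tool_rot: [-2.81, 1.403, 0.001]
contact_force: [-0.5, 0.2, -0.2]
opening: -0.0
grip_force: 0.0
```

```bash
python3 -c "
from h import *
swing([1.57],24)
d=eyes.get_image('side')
cv2.imwrite('pics/s8.png',cv2.resize(d['img'][200:340,230:390],None,fx=4,fy=4,interpolation=2))
for r in eyes.tip_of('guide_knob',d)[:2]:
  k=w2j(P(d,*r['point'],.059));print(r['confidence'],k,np.arctan2(85-k[0],15-k[1]))"
```

```text
t 24.6333 jig [-107.7 -145.2] 0.353534594168246 q6 2.151 F [-0.5  0.2 -0.2]
phi 1.57 shift [-0.0949 -0.1291  0.1277] roll 0.079
0.67 [-16.13818147  15.5109691 ] 1.5758484717063201
0.29 [  8.69750275 103.48387524] 2.429982521961803
```

View pics/s8.png

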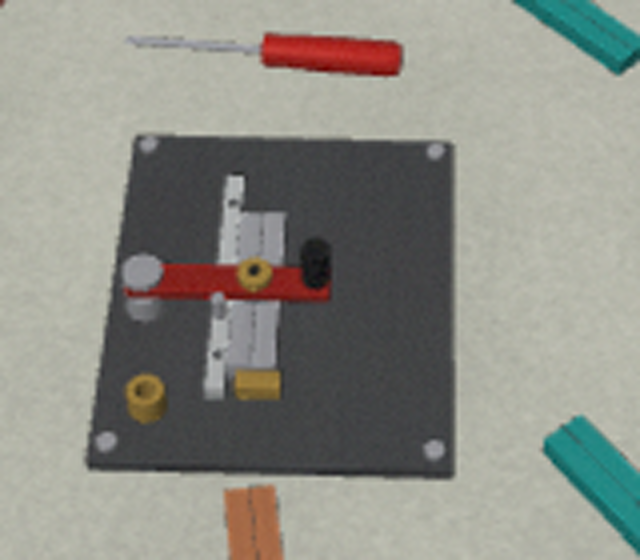

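The bar sits against the fence and the stop near (255,370). The red arm rests on its pin at (218,303), measured at about 1.57 rad, and nothing else has moved.

```bash
python3 -c "
from h import *
print(ctrl.finish_job())"
```

```text
the job is handed in; nothing more can be done
None
```

The job is handed in at about 25 s of the 54 s: the last picture shows the steel bar against fence and stop, the guide arm on its stop (about 1.57 rad) and nothing else moved; the highest tool force reported was about 17 N.

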